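Fit the reamer in the citrus press and clamp it

ROBOT

A 7-joint arm with a two-finger parallel gripper is mounted at the origin on the work surface. World frame = base frame: x ahead of the robot, y to its left, z up, the work surface at z = 0. Lengths are in m, angles in rad, forces in N, time in s.
With the tool pointing down it reaches from about 0.4 to 0.875 m from the base axis. Payload 4.4 kg.
Tool frame: the origin (TCP) lies at the very end of the fingers, on their centre line; the grasp point (between the pads) lies 19 mm behind it (arm.grip_depth is the distance from the TCP to the grasp point, in m); z points along the fingers, y is the line along which they close (so a half turn about z gives the same grasp; the last joint's range is limited). The gripper opens to 85 mm and grips with 20 to 120 N. Pads are 22 mm wide; open, the fingers measure 114 mm over their backs; the gripper's body (76 mm by 85 mm) begins 54 mm behind the grasp point. The pads swing forward as they close: fully open they stand 13 mm farther back than shut.
Start: joints at [1.123, 0.628, 0.038, 1.517, -0.027, 0.996, -0.02], TCP at [0.242, -0.603, 0.231] pointing down, gripper open.
Joint ranges: [-3.06, 3.06], [-0.37, 2.12], [-1.25, 1.32], [0.18, 2.47], [-1.1, 4.24], [0.23, 1.98], [-2.94, 2.94]. Speed limits (rad/s): [2.57, 2.57, 3.14, 3.14, 3.14, 3.14, 3.14].

INTERFACE

Orientations are given as a rotation vector (axis times angle).
In Python, from workcell import status, read_camera, ticket, arm gives the robot as it stands.
- The arm moves only by the shell command python3 -m inch 'ROWS' [FORCE]. ROWS is JSON, a list of rows, each an object of numbers: "x", "y", "z": the shift along the tool's x, y, z in units of 40 mm (1.0 is 40 mm); "rx", "ry", "rz": the turn, a rotation vector about the tool's x, y, z in units of 6 degrees (1.0 is 6 degrees); "fingers": the finger opening in mm, from 0 to 85.4. In form: [{"x": .., "y": .., "z": .., "rx": .., "ry": .., "rz": .., "fingers": ..}, ...]. A call has 1 to 10 rows; each row shifts and turns the commanded pose from where the row before left it, along the tool's axes as they then stand; what a row does not reach is not made up. A row lasts 1/12 s, in which the tool goes at most 41.7 mm and 7.16 degrees, less where a joint would pass 70% of its speed; a pose out of reach is approached as far as the arm can. A call is refused whole if a number of a shift passes 1 or a number of a turn 1, either way. A call with a gripper value outside its range is refused whole. The fingers move at their own pace and stop on an object; FORCE is the grip in N (left out, the last holds). Time passes only in rows, so rows that do not move let the fingers close. It gives the time, the measured TCP pose, the force, the opening and the grip force at its end, in the units of the state.
- status.state(): the state, without advancing time (a new reading comes with each control period).
- read_camera(name): name is "scene" or "top" or "wrist"; returns a dict with "pixels" (420x560x3 uint8, red, green, blue), "mtx" (3x3 intrinsics, pixels), "pose" (4x4, takes a point from camera to world coordinates). Camera axes: x right, y down, z forward; pixel columns grow to the right and rows downward; lengths in m; the calibration is good to about 2 mm. The wrist camera is an equidistant fisheye: a pixel r from the principal point sees the ray r / f radians off the axis. A picture is of the moment at which its call begins. There is no depth.
- ticket.close_job(): hands the job in; it is judged then, once.
The state is a dict: "t": time; "q": joint angles; "joint_velocities": joint speeds; "tau": joint torques, N m; "tcp_pos": TCP position; "eef_rot": TCP orientation; "wrist_force": force on the tool from outside, world axes, zero at the start; "wrist_torque": the same for the moment, N m; "opening": finger opening in m; "finger_force": force on a finger pad.
Only numpy, scipy, OpenCV 4.12 (cv2) and the standard library are available. Lean on these libraries where they do the work, as an engineer would, in place of code of your own. Each camera call takes 0.05 s, during which the arm holds its last target. There are 200 camera calls.

TASK

Put the reamer cone from its wooden drying stand back on the citrus press: feed its spindle down into the collet, turning it gently to feel for the square drive, until it is fully home on the stop. Then swing the clamp lever fully closed and let go. Do not force anything, and leave the squeezer, jug, spatula and saucer where they are.

Things in the scene. Friction and masses are not known exactly. Their poses are not given: they have to be found in the camera images.
- reamer: Loose white ribbed juicer cone on a steel spindle, one piece, 120 mm tall, 0.11-0.22 kg, upright, yaw any, hanging by its skirt in the stand. Origin: lower tip of the spindle; z up along it; x, y square to the square bar's flats. From the tip: round pilot to 10 mm (radius 5, from 5 mm up 9), square bar, neck, round shank (radius 12.5) to 66 mm, skirt to 90 mm, cone.
- reamer_grip (a point): On the reamer's axis, 78 mm above the spindle tip: middle of the skirt, the smooth upright round band 52 mm in diameter and 24 mm tall below the cone, to be gripped.
- reamer_square (a point): On the reamer's axis, 10 mm above the spindle tip: lower end of the square bar, 18 x 18 mm (corners at 12.7 mm radius), 13.5 mm long; above it the thin neck (radius 4.5 mm) runs from 23.5 to 36.5 mm above the tip.
- stand: Fixed wooden drying stand: base disc 90 mm in diameter, 6 mm thick, with an upright tube of 44 mm outer, 34 mm inner diameter, its top 74 mm above the counter; the reamer hangs in it, so lift it straight up by at least 75 mm. Origin: centre of the underside.
- press: Electric citrus press without juice bowl, fixed: round motor base 156 mm in diameter, 95 mm tall, a collet tower in the middle of its deck. Origin: centre of the underside; z is the upright collet axis. More than 50 N between reamer and press, or 60 N between fingers and press (lever included), is forcing.
- collet_mouth (a point): Centre of the mouth of the tower's steel funnel, on the collet axis, 156 mm above the press's underside. Inner radius 19.5 mm at the mouth, narrowing within 8 mm to a bore of 14 mm radius, 12 mm long; outer radius 22 mm. Below it a 12 mm tall open window on thin posts, then a drum (radius 34 mm) with the drive socket.
- drive_shoulder (a point): Centre of the drive socket's upper face, 122 mm above the press's underside: square hole 20 x 20 mm, 22 mm deep. The motor leaves the hole at any angle, which is not measured and hardly seen; it is stiff (0.6 N m) and repeats every 90 degrees. Unless the square bar is within about 6 degrees of it, the bar rests on this face, 12 mm short of home.
- depth_stop (a point): Centre of the socket's floor, the depth stop, 100 mm above the press's underside. Fully home, the spindle's tip rests here, and the skirt's underside is 10 mm above the funnel's mouth.
- lever_pivot (a point): On the upright pivot axis of the clamp lever, 130 mm above the press's underside, 45 mm from the collet axis along the press's -y.
- lever_post (a point): Centre of the top of the upright post at the end of the lever's handle: aluminium, 16 mm in diameter, 40 mm tall, 85 mm from the pivot axis; its top is 166 mm above the press's underside. It moves with the lever.
- clamp (a joint): Clamp lever, turning level: 0 wide open, 1.15 rad closed on its end stop, anticlockwise from above. Starts at 0 to 0.35; stays where left; takes about 3 N at the post. Closed, its handle points along the press's -y; open, it is swung towards -x. Closed, its 5 mm thick tongue lies in the reamer's neck; unless the reamer is home it meets the square bar and cannot close.
- jug: Bystander: short glass jug, 90 mm across, 110 mm tall, with a handle. Origin: centre of the underside.
- saucer: Bystander: orange ceramic saucer, 140 mm across, 18 mm tall. Origin: centre of the underside.
- spatula: Bystander: yellow silicone spatula lying flat, along its own x.
- squeezer: Bystander: folded aluminium hand squeezer lying flat, about 210 mm long along its own x, 50 mm tall.
Not all that is in view belongs to the job. There is more than one size of the reamer; the job needs the smallest.

How it is judged:
By the outcome, as a careful person would: the job done as asked, in the order asked, and still so for the second after the job is handed in, with the robot touching nothing.
It also fails if it takes over 72 s, if anything falls off the work surface, if the arm or the gripper's body presses on something with over 40 N, if the wrist force passes 120 N, or if a joint passes its speed limit or range.

## Working session

There is one attempt and no reset: what is moved stays moved. The work goes in short steps, Python scripts to look and compute and a shell command to move; the robot and the scene stay as the last step left them, time stands still between calls to the robot, and variables do not carry over. Pictures are saved under pics/ and viewed, at most 10 in all, crops included, and the job is handed in when it is done.

```bash
ls; mkdir -p pics; python3 - <<'E'
from workcell import status, read_camera, arm
import cv2, numpy as np
for n in ["scene","top"]:
    c=read_camera(n); cv2.imwrite(f"pics/{n}0.png",cv2.cvtColor(c["pixels"],cv2.COLOR_RGB2BGR)); print(n,c["mtx"].round(1).tolist(),c["pose"].round(3).tolist())
s=status.state(); print(s); print(arm.grip_depth)
E
```

```text
pics
scene [[423.0, 0.0, 286.9], [0.0, 423.0, 208.5], [0.0, 0.0, 1.0]] [[0.621, 0.672, -0.404, 0.958], [0.784, -0.522, 0.337, -0.327], [0.015, -0.525, -0.851, 0.954], [0.0, 0.0, 0.0, 1.0]]
top [[457.1, 0.0, 275.4], [0.0, 457.1, 205.9], [0.0, 0.0, 1.0]] [[0.028, -0.998, 0.05, 0.497], [-1.0, -0.028, 0.007, -0.023], [-0.006, -0.05, -0.999, 1.344], [0.0, 0.0, 0.0, 1.0]]
{'t': 0.1, 'q': array([ 1.12320818,  0.62924201,  0.03844771,  1.51828569, -0.02698285,
        0.996305  , -0.02001296]), 'joint_velocities': array([ 0.00173172, -0.0022369 , -0.00028492, -0.00242693,  0.00089798,
        0.00057499,  0.00060939]), 'tau': array([ 1.84285156e-03, -5.64533257e+01,  1.22973327e+00, -1.93974191e+01,
        1.11746634e-02,  5.42641836e-03, -4.81618756e-06]), 'tcp_pos': array([ 0.24198637, -0.60266166,  0.23048299]), 'eef_rot': array([-3.08287399e+00, -5.95746318e-01,  5.64257563e-04]), 'wrist_force': array([-0.12761217,  0.12345477, -0.3556654 ]), 'wrist_torque': array([0.02907223, 0.08954908, 0.04873954]), 'finger_force': 0.0, 'opening': 0.08491876081306544}
0.0187
```

View pics/scene0.png

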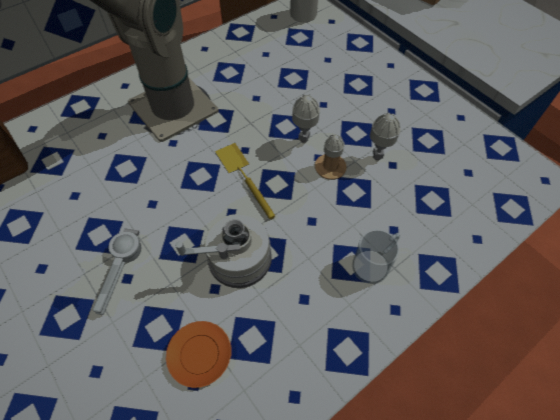

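View pics/top0.png

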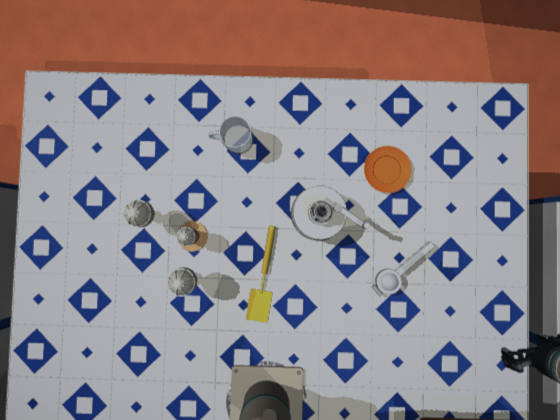

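Three cones can be seen in the scene view, at (306,112), (334,148) and (385,132). In the top view they are at (182,281), (187,236) and (138,213). The one at (334,148) / (187,236) fits: it is the smallest and the only one in a wooden stand. The press is at (238,245) / (320,211), with its lever post at (181,248) / (~365,222). I'll check these in one enlarged crop.

```bash
python3 - <<'E'
import cv2, numpy as np
s=cv2.imread("pics/scene0.png"); t=cv2.imread("pics/top0.png")
def c(i,x,y,w=80,h=60): return cv2.resize(i[y:y+h,x:x+w],(400,300),interpolation=cv2.INTER_CUBIC)
cv2.imwrite("pics/crop0.png",np.vstack([np.hstack([c(s,294,125),c(t,150,206)]),np.hstack([c(s,170,205,112,84),c(t,285,175,112,84)])]))
E
```

```text
(no output)
```

View pics/crop0.png

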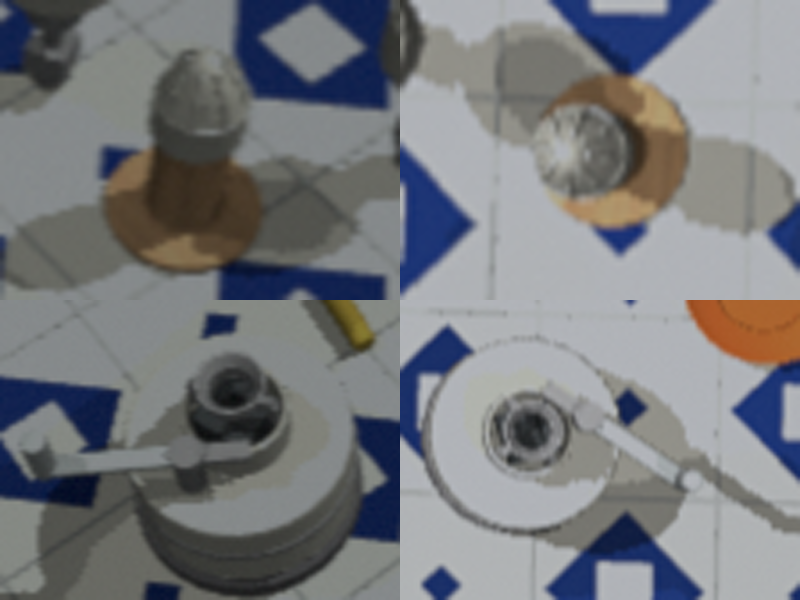

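```bash
cat > h.py <<'E'
import numpy as np, cv2
from workcell import status, read_camera, arm
from scipy.spatial.transform import Rotation as R
CAM={"scene":(np.array([[423.0,0,286.9],[0,423,208.5],[0,0,1]]),None),"top":(None,None)}
def ray(c,px,fish=False):
    K,P=c["mtx"],c["pose"]; v=np.array([(px[0]-K[0,2])/K[0,0],(px[1]-K[1,2])/K[1,1]])
    if fish:
        r=np.linalg.norm(v); d=np.r_[np.sin(r)*v/max(r,1e-9),np.cos(r)]
    else: d=np.r_[v,1]
    d=P[:3,:3]@d; return P[:3,3],d/np.linalg.norm(d)
def plane(c,px,z,fish=False):
    o,d=ray(c,px,fish); return o+d*(z-o[2])/d[2]
def tri(rs):
    A=sum(np.eye(3)-np.outer(d,d) for o,d in rs); b=sum((np.eye(3)-np.outer(d,d))@o for o,d in rs); return np.linalg.solve(A,b)
def tool():
    s=status.state(); return s,R.from_rotvec(s["eef_rot"]).as_matrix()
def go(p,yaw=None):
    """shift to TCP p in tool units of 40mm; yaw: world angle of the tool y"""
    s,M=tool(); print("shift mm",s["tcp_pos"].round(4),"-> units",(M.T@(np.array(p)-s["tcp_pos"])/.04).round(3))
    print("M\n",M.round(4))
E
python3 - <<'E'
from h import *
s=read_camera("scene");t=read_camera("top")
print("disc",plane(t,(192.8,236),.006),plane(s,(330.4,166.4),.006))
print("skirt top",plane(t,(186.6,236.2),.098), plane(s,(294+198/5,125+120/5),.098))
for n,a,b,z in [("mouth",(321.1,212.0),(234.1,228.0),.156),("post",(366.5,225.4),(180.6,245.0),.166),("pivot",(337.4,207.8),(222.9,246.4),.14)]:
    print(n,plane(t,a,z),plane(s,b,z),tri([ray(t,a),ray(s,b)]))
go([.5,.15,.3])
E
```

```text
disc [0.46934037 0.22593735 0.006     ] [0.4741266  0.23030347 0.006     ]
skirt top [0.47020351 0.22571394 0.098     ] [0.4835159  0.22051133 0.098     ]
mouth [ 0.54397171 -0.13330571  0.156     ] [ 0.5482485  -0.13223152  0.156     ] [ 0.54497209 -0.13239682  0.15130108]
post [ 0.51233572 -0.24981074  0.166     ] [ 0.5186543  -0.24472072  0.166     ] [ 0.51406379 -0.24738035  0.16136521]
pivot [ 0.55686807 -0.1774448   0.14      ] [ 0.56238549 -0.17273723  0.14      ] [ 0.55877361 -0.17493527  0.13644119]
shift mm [ 0.2421 -0.6028  0.2308] -> units [ 12.996 -15.065  -1.714]
M
 [[ 9.280e-01  3.726e-01 -4.000e-04]
 [ 3.726e-01 -9.280e-01  1.100e-03]
 [ 0.000e+00 -1.100e-03 -1.000e+00]]
```

The crop confirms it: the smallest cone sits in the wooden stand. The stand axis is at about (0.471, 0.227) and the collet at about (0.545, -0.133). The lever is about 0.3 rad from open. The present tool yaw, with the finger line at -68°, clears both neighbouring cones.

```bash
python3 -m inch '[{"x":0.8,"y":-0.42},{"x":0.8,"y":-0.42},{"x":0.8,"y":-0.42},{"x":0.8,"y":-0.42},{"x":0.8,"y":-0.42},{"x":0.8,"y":-0.42},{"x":0.8,"y":-0.42},{"x":0.8,"y":-0.42},{"x":0.8,"y":-0.42},{"x":0.8,"y":-0.42}]' 40; python3 -c "
from h import *
go([.49,.1,.23])"
```

```text
shift mm [ 0.2421 -0.6028  0.2308] -> units [ 12.299 -13.996   0.035]
M
 [[ 9.280e-01  3.726e-01 -4.000e-04]
 [ 3.726e-01 -9.280e-01  1.100e-03]
 [ 0.000e+00 -1.100e-03 -1.000e+00]]schema error: expected keys x, y, z, rx, ry, rz, fingers
```

```bash
python3 -m inch '[{"x":0.8,"y":-0.42,"z":0,"rx":0,"ry":0,"rz":0,"fingers":85},{"x":0.8,"y":-0.42,"z":0,"rx":0,"ry":0,"rz":0,"fingers":85},{"x":0.8,"y":-0.42,"z":0,"rx":0,"ry":0,"rz":0,"fingers":85},{"x":0.8,"y":-0.42,"z":0,"rx":0,"ry":0,"rz":0,"fingers":85},{"x":0.8,"y":-0.42,"z":0,"rx":0,"ry":0,"rz":0,"fingers":85},{"x":0.8,"y":-0.42,"z":0,"rx":0,"ry":0,"rz":0,"fingers":85},{"x":0.8,"y":-0.42,"z":0,"rx":0,"ry":0,"rz":0,"fingers":85},{"x":0.8,"y":-0.42,"z":0,"rx":0,"ry":0,"rz":0,"fingers":85},{"x":0.8,"y":-0.42,"z":0,"rx":0,"ry":0,"rz":0,"fingers":85},{"x":0.8,"y":-0.42,"z":0,"rx":0,"ry":0,"rz":0,"fingers":85}]' 40; python3 -c "
from h import *
go([.49,.1,.23])"
```

```text
t: 1.03
tcp_pos: [0.4774, -0.3265, 0.2313]
eef_rot: [-3.084, -0.596, 0.0]
wrist_force: [1.0, -0.7, -0.4]
opening: 0.0851
finger_force: 0.0
shift mm [ 0.4774 -0.3265  0.2313] -> units [ 4.264 -9.778  0.033]
M
 [[ 9.280e-01  3.725e-01 -1.000e-04]
 [ 3.725e-01 -9.280e-01  1.000e-04]
 [-1.000e-04 -1.000e-04 -1.000e+00]]
```

```bash
python3 -m inch '[{"x":0.4,"y":-0.88,"z":0,"rx":0,"ry":0,"rz":0,"fingers":85},{"x":0.4,"y":-0.88,"z":0,"rx":0,"ry":0,"rz":0,"fingers":85},{"x":0.4,"y":-0.88,"z":0,"rx":0,"ry":0,"rz":0,"fingers":85},{"x":0.4,"y":-0.88,"z":0,"rx":0,"ry":0,"rz":0,"fingers":85},{"x":0.4,"y":-0.88,"z":0,"rx":0,"ry":0,"rz":0,"fingers":85},{"x":0.4,"y":-0.88,"z":0,"rx":0,"ry":0,"rz":0,"fingers":85},{"x":0.4,"y":-0.88,"z":0,"rx":0,"ry":0,"rz":0,"fingers":85},{"x":0.4,"y":-0.88,"z":0,"rx":0,"ry":0,"rz":0,"fingers":85},{"x":0.4,"y":-0.88,"z":0,"rx":0,"ry":0,"rz":0,"fingers":85},{"x":0.4,"y":-0.88,"z":0,"rx":0,"ry":0,"rz":0,"fingers":85}]' 40; python3 -c "
from h import *
go([.471,.227,.23])"
```

```text
t: 1.87
tcp_pos: [0.4937, 0.06, 0.2314]
eef_rot: [3.084, 0.596, 0.0]
wrist_force: [0.8, -0.7, -0.1]
opening: 0.0847
finger_force: 0.0
shift mm [0.4937 0.06   0.2314] -> units [ 1.029 -4.085  0.036]
M
 [[ 9.280e-01  3.725e-01  2.000e-04]
 [ 3.725e-01 -9.280e-01 -0.000e+00]
 [ 2.000e-04  1.000e-04 -1.000e+00]]
```

```bash
python3 -m inch '[{"x":0.2,"y":-0.8,"z":0,"rx":0,"ry":0,"rz":0,"fingers":85},{"x":0.2,"y":-0.8,"z":0,"rx":0,"ry":0,"rz":0,"fingers":85},{"x":0.2,"y":-0.8,"z":0,"rx":0,"ry":0,"rz":0,"fingers":85},{"x":0.2,"y":-0.8,"z":0,"rx":0,"ry":0,"rz":0,"fingers":85},{"x":0.1,"y":-0.4,"z":0,"rx":0,"ry":0,"rz":0,"fingers":85},{"x":0,"y":0,"z":0,"rx":0,"ry":0,"rz":0,"fingers":85},{"x":0,"y":0,"z":0,"rx":0,"ry":0,"rz":0,"fingers":85}]' 40; python3 -c "
from h import *
go([.471,.227,.23])
c=read_camera('wrist'); print(c['mtx'],c['pose'].round(4))
cv2.imwrite('pics/w1.png',cv2.cvtColor(c['pixels'],cv2.COLOR_RGB2BGR))"
```

```text
t: 2.45
tcp_pos: [0.4733, 0.206, 0.2312]
eef_rot: [3.084, 0.6, -0.0]
wrist_force: [-0.6, -0.5, -0.2]
opening: 0.0856
finger_force: 0.0
shift mm [0.4733 0.206  0.2312] -> units [ 0.143 -0.508  0.029]
M
 [[ 9.270e-01  3.749e-01 -2.000e-04]
 [ 3.749e-01 -9.270e-01 -3.000e-04]
 [-3.000e-04  2.000e-04 -1.000e+00]]
[[325.1922621    0.         284.19239293]
 [  0.         325.1922621  209.69447334]
 [  0.           0.           1.        ]] [[ 0.3744 -0.883  -0.2831  0.5462]
 [-0.9273 -0.3561 -0.1154  0.2362]
 [ 0.0011  0.3057 -0.9521  0.3731]
 [ 0.      0.      0.      1.    ]]
```

View pics/w1.png

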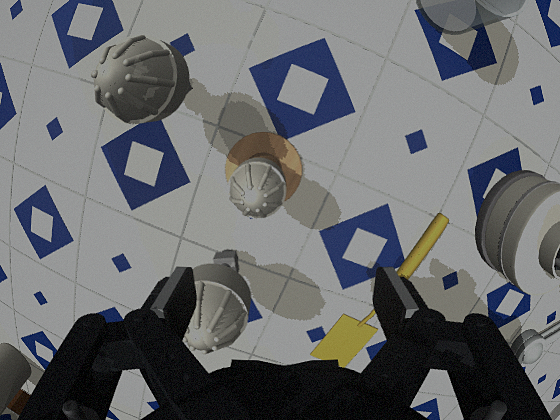

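The wrist view shows the target cone with its tip at about (256,205) and the stand disc centred at about (264,170). The larger cones are at (140,85) and (217,310).

```bash
python3 -c "
from h import *
c=read_camera('wrist')
print(plane(c,(256,205),.125,1),plane(c,(264.5,170),.006,1),plane(c,(258.5,182),.095,1))
hsv=cv2.cvtColor(c['pixels'],cv2.COLOR_RGB2HSV); m=((hsv[...,0]<22)&(hsv[...,1]>90)&(hsv[...,2]>60)).astype(np.uint8); m[:,:200]=0;m[:,330:]=0;m[220:]=0
p=np.argwhere(m)[:,::-1]; print(len(p)); h=cv2.convexHull(p.astype(np.float32))[:,0]
w=np.array([plane(c,q,.006,1)[:2] for q in h]); w=w[w[:,0]>.455]
A=np.c_[2*w,np.ones(len(w))]; s=np.linalg.lstsq(A,(w**2).sum(1),rcond=None)[0]; print(s[:2],(s[2]+s[0]**2+s[1]**2)**.5)
go([.471,.227,.23])
"
```

```text
[0.4680749  0.22698688 0.125     ] [0.47338814 0.2289537  0.006     ] [0.47918577 0.23140182 0.095     ]
1840
[0.47252855 0.23239548] 0.043738347110797035
shift mm [0.4739 0.2037 0.2312] -> units [ 0.149 -0.568  0.029]
M
 [[ 9.286e-01  3.711e-01 -2.000e-04]
 [ 3.711e-01 -9.286e-01 -1.200e-03]
 [-6.000e-04  1.100e-03 -1.000e+00]]
```

```bash
python3 -m inch '[{"x":0.16,"y":-0.59,"z":0,"rx":0,"ry":0,"rz":0,"fingers":85},{"x":0,"y":0,"z":0,"rx":0,"ry":0,"rz":0,"fingers":85},{"x":0,"y":0,"z":0.6,"rx":0,"ry":0,"rz":0,"fingers":85},{"x":0,"y":0,"z":0.6,"rx":0,"ry":0,"rz":0,"fingers":85},{"x":0,"y":0,"z":0.6,"rx":0,"ry":0,"rz":0,"fingers":85},{"x":0,"y":0,"z":0.6,"rx":0,"ry":0,"rz":0,"fingers":85},{"x":0,"y":0,"z":0,"rx":0,"ry":0,"rz":0,"fingers":85},{"x":0,"y":0,"z":0,"rx":0,"ry":0,"rz":0,"fingers":85}]' 40; python3 -c "
from h import *
go([.471,.228,.065])
c=read_camera('wrist')
cv2.imwrite('pics/w2.png',cv2.cvtColor(c['pixels'],cv2.COLOR_RGB2BGR))"
```

```text
t: 3.22
tcp_pos: [0.4706, 0.2278, 0.1348]
eef_rot: [3.084, 0.593, -0.004]
wrist_force: [0.1, -0.3, -0.3]
opening: 0.085
finger_force: 0.0
shift mm [0.4706 0.2278 0.1348] -> units [ 0.017 -0.002  1.744]
M
 [[ 9.287e-01  3.708e-01 -2.200e-03]
 [ 3.708e-01 -9.287e-01 -1.800e-03]
 [-2.700e-03  9.000e-04 -1.000e+00]]
```

View pics/w2.png

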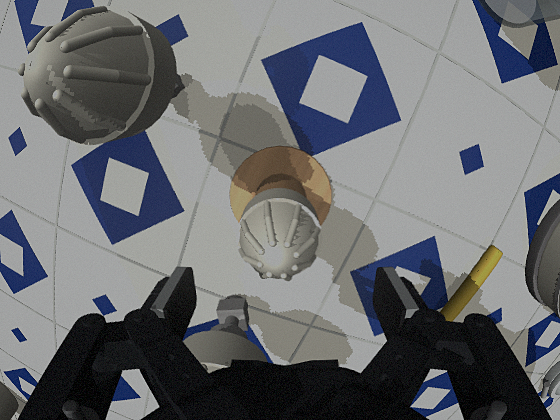

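The cone is centred between the pads: its axis is at column 281 and the fingers' midpoint is at 283. The larger cones are clear of the fingers. I'll go down and grip.

```bash
python3 -c "
from h import *
c=read_camera('wrist'); P=c['pose']; K=c['mtx']
s,M=tool()
for p in [(0.4706,.2278,.128),(0.4706,.2278,.098),(.4706,.2278,.006)]:
    v=P[:3,:3].T@(np.array(p)-P[:3,3]); th=np.arctan2(np.hypot(v[0],v[1]),v[2]); print((K[0,2]+325.19*th*v[0]/np.hypot(v[0],v[1]),K[1,2]+325.19*th*v[1]/np.hypot(v[0],v[1])))
"
python3 -m inch '[{"x":0,"y":0,"z":0.4,"rx":0,"ry":0,"rz":0,"fingers":85},{"x":0,"y":0,"z":0.4,"rx":0,"ry":0,"rz":0,"fingers":85},{"x":0,"y":0,"z":0.4,"rx":0,"ry":0,"rz":0,"fingers":85},{"x":0,"y":0,"z":0.4,"rx":0,"ry":0,"rz":0,"fingers":85},{"x":0,"y":0,"z":0.14,"rx":0,"ry":0,"rz":0,"fingers":85},{"x":0,"y":0,"z":0,"rx":0,"ry":0,"rz":0,"fingers":85},{"x":0,"y":0,"z":0,"rx":0,"ry":0,"rz":0,"fingers":85}]' 40
```

```text
(np.float64(286.1813492134391), np.float64(268.23660106703073))
(np.float64(285.83904955786375), np.float64(244.88195775836732))
(np.float64(285.1983957839692), np.float64(201.86377059734005))
t: 3.9
tcp_pos: [0.4716, 0.2298, 0.0668]
eef_rot: [-3.084, -0.596, -0.003]
wrist_force: [0.8, 0.2, -0.7]
opening: 0.0846
finger_force: 0.0
```

```bash
python3 -m inch '[{"x":0,"y":0,"z":0,"rx":0,"ry":0,"rz":0,"fingers":60},{"x":0,"y":0,"z":0,"rx":0,"ry":0,"rz":0,"fingers":54},{"x":0,"y":0,"z":0,"rx":0,"ry":0,"rz":0,"fingers":50},{"x":0,"y":0,"z":0,"rx":0,"ry":0,"rz":0,"fingers":45},{"x":0,"y":0,"z":0,"rx":0,"ry":0,"rz":0,"fingers":45},{"x":0,"y":0,"z":0,"rx":0,"ry":0,"rz":0,"fingers":45},{"x":0,"y":0,"z":0,"rx":0,"ry":0,"rz":0,"fingers":45},{"x":0,"y":0,"z":0,"rx":0,"ry":0,"rz":0,"fingers":45}]' 40
```

```text
t: 4.57
tcp_pos: [0.4715, 0.23, 0.0669]
eef_rot: [-3.084, -0.596, -0.003]
wrist_force: [-0.4, 0.2, 7.5]
opening: 0.051
finger_force: 40.7
```

```bash
python3 -m inch '[{"x":0,"y":0,"z":-0.3,"rx":0,"ry":0,"rz":0,"fingers":45},{"x":0,"y":0,"z":-0.5,"rx":0,"ry":0,"rz":0,"fingers":45},{"x":0,"y":0,"z":-0.5,"rx":0,"ry":0,"rz":0,"fingers":45},{"x":0,"y":0,"z":-0.6,"rx":0,"ry":0,"rz":0,"fingers":45},{"x":0,"y":0,"z":-0.6,"rx":0,"ry":0,"rz":0,"fingers":45},{"x":0,"y":0,"z":-0.6,"rx":0,"ry":0,"rz":0,"fingers":45},{"x":0,"y":0,"z":-0.6,"rx":0,"ry":0,"rz":0,"fingers":45},{"x":0,"y":0,"z":-0.6,"rx":0,"ry":0,"rz":0,"fingers":45},{"x":0,"y":0,"z":-0.4,"rx":0,"ry":0,"rz":0,"fingers":45},{"x":0,"y":0,"z":0,"rx":0,"ry":0,"rz":0,"fingers":45}]' 50;  python3 -c "
from h import *
go([.5455,-.133,.25])"
```

```text
t: 5.4
tcp_pos: [0.4726, 0.2304, 0.2573]
eef_rot: [-3.082, -0.596, -0.011]
wrist_force: [0.6, 0.9, -1.4]
opening: 0.051
finger_force: 52.3
shift mm [0.4726 0.2304 0.2573] -> units [-1.694  9.111  0.164]
M
 [[ 9.280e-01  3.725e-01  6.300e-03]
 [ 3.725e-01 -9.280e-01  3.300e-03]
 [ 7.100e-03 -8.000e-04 -1.000e+00]]
```

```bash
python3 -m inch '[{"x":-0.1,"y":0.5,"z":0,"rx":0,"ry":0,"rz":0,"fingers":45},{"x":-0.15,"y":0.85,"z":0,"rx":0,"ry":0,"rz":0,"fingers":45},{"x":-0.15,"y":0.85,"z":0,"rx":0,"ry":0,"rz":0,"fingers":45},{"x":-0.15,"y":0.85,"z":0,"rx":0,"ry":0,"rz":0,"fingers":45},{"x":-0.15,"y":0.85,"z":0,"rx":0,"ry":0,"rz":0,"fingers":45},{"x":-0.15,"y":0.85,"z":0,"rx":0,"ry":0,"rz":0,"fingers":45},{"x":-0.15,"y":0.85,"z":0,"rx":0,"ry":0,"rz":0,"fingers":45},{"x":-0.15,"y":0.7,"z":0,"rx":0,"ry":0,"rz":0,"fingers":45},{"x":-0.1,"y":0.5,"z":0,"rx":0,"ry":0,"rz":0,"fingers":45},{"x":0,"y":0,"z":0,"rx":0,"ry":0,"rz":0,"fingers":45}]' 50;  python3 -c "
from h import *
go([.5455,-.133,.25])
c=read_camera('wrist')
cv2.imwrite('pics/w3.png',cv2.cvtColor(c['pixels'],cv2.COLOR_RGB2BGR))"
```

```text
t: 6.23
tcp_pos: [0.5254, -0.0479, 0.2526]
eef_rot: [3.084, 0.583, -0.003]
wrist_force: [0.0, -0.0, -1.2]
opening: 0.0504
finger_force: 52.5
shift mm [ 0.5254 -0.0479  0.2526] -> units [-0.309  2.165  0.073]
M
 [[ 0.931   0.3651 -0.0012]
 [ 0.3651 -0.931  -0.0036]
 [-0.0024  0.0029 -1.    ]]
```

View pics/w3.png

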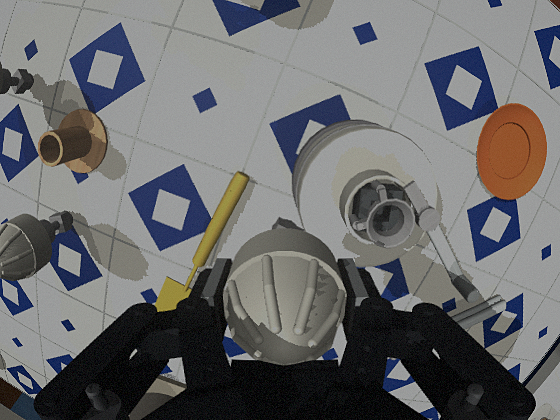

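The reamer is held, and the stand at (75,145) is now empty. The funnel mouth ring is centred at about (390,223), the pivot cap is at (428,216) and the post top at (463,288).

```bash
python3 -c "
from h import *
c=read_camera('wrist')
print(plane(c,(390,223),.156,1),plane(c,(428,214),.14,1),plane(c,(463,286),.166,1))
# refine: ring in top camera and wrist via Hough
g=cv2.cvtColor(c['pixels'],cv2.COLOR_RGB2GRAY)[185:265,345:435]
cv2.imwrite('pics/a.png',cv2.resize(g,None,fx=6,fy=6,interpolation=3))
go([.5455,-.133,.25])"
```

```text
[ 0.5478357  -0.12728109  0.156     ] [ 0.56506689 -0.16509433  0.14      ] [ 0.52161829 -0.22243981  0.166     ]
shift mm [ 0.525  -0.0422  0.2527] -> units [-0.364  2.299  0.065]
M
 [[ 9.288e-01  3.705e-01 -2.000e-03]
 [ 3.705e-01 -9.288e-01  2.000e-04]
 [-1.800e-03 -1.000e-03 -1.000e+00]]
```

View pics/a.png

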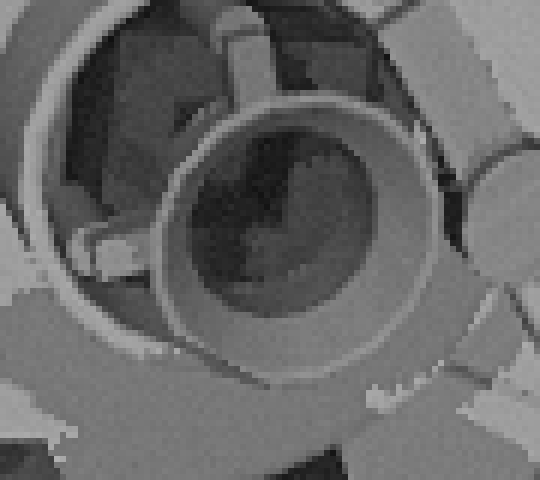

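The ring is centred at (394.8,224.7) in this frame, which gives a collet axis of about (0.5455, -0.133). That agrees with the first fix. I'll move over it and let the arm settle.

```bash
python3 -m inch '[{"x":-0.1,"y":0.6,"z":0,"rx":0,"ry":0,"rz":0,"fingers":45},{"x":-0.1,"y":0.6,"z":0,"rx":0,"ry":0,"rz":0,"fingers":45},{"x":-0.1,"y":0.6,"z":0,"rx":0,"ry":0,"rz":0,"fingers":45},{"x":-0.06,"y":0.3,"z":0,"rx":0,"ry":0,"rz":0,"fingers":45},{"x":0,"y":0.17,"z":0,"rx":0,"ry":0,"rz":0,"fingers":45},{"x":0,"y":0,"z":0,"rx":0,"ry":0,"rz":0,"fingers":45},{"x":0,"y":0,"z":0,"rx":0,"ry":0,"rz":0,"fingers":45},{"x":0,"y":0,"z":0,"rx":0,"ry":0,"rz":0,"fingers":45}]' 50;  python3 -c "
from h import *
go([.5455,-.133,.21]); print(status.state()['q'].round(2))
c=[read_camera(n) for n in ('scene','top')]
a=[cv2.resize(k['pixels'][y:y+90,x:x+60],(400,600),interpolation=3)[...,::-1] for k,x,y in ((c[0],205,165),(c[1],290,165))]
cv2.imwrite('pics/b.png',np.hstack(a))"
```

```text
t: 7.0
tcp_pos: [0.5461, -0.1289, 0.2536]
eef_rot: [-3.082, -0.6, 0.0]
wrist_force: [-0.1, 0.5, -1.8]
opening: 0.0508
finger_force: 52.6
shift mm [ 0.5461 -0.1289  0.2536] -> units [-0.052  0.092  1.089]
M
 [[ 9.27e-01  3.75e-01 -6.00e-04]
 [ 3.75e-01 -9.27e-01  1.50e-03]
 [ 1.00e-04 -1.60e-03 -1.00e+00]]
[ 0.16  0.47  0.03  1.74 -0.02  0.93 -0.99]
```

View pics/b.png

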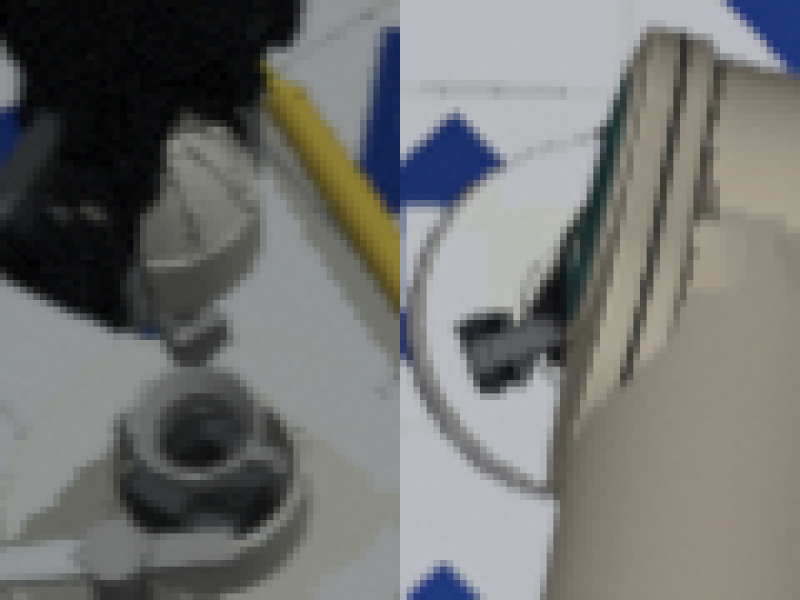

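The tip (about (234,219) in the scene frame) hangs just above the funnel mouth (about (236,229)). I'll check the offset with the same camera.

```bash
python3 -c "
from h import *
c=read_camera('scene')
print('square',plane(c,(235,214.5),.1946+.017)); print('mouth',plane(c,(235.8,229.2),.156))
go([.5455,-.133,.21]); print(status.state()['wrist_force'])"
```

```text
square [ 0.55199178 -0.1264822   0.2116    ]
mouth [ 0.5529111 -0.1310335  0.156    ]
shift mm [ 0.5462 -0.1297  0.2538] -> units [-0.047  0.07   1.094]
M
 [[ 9.273e-01  3.744e-01 -0.000e+00]
 [ 3.744e-01 -9.273e-01  6.000e-04]
 [ 2.000e-04 -6.000e-04 -1.000e+00]]
[-0.73344482 -0.2859646  -1.01857629]
```

```bash
python3 -m inch '[{"x":-0.04,"y":0.09,"z":0,"rx":0,"ry":0,"rz":0,"fingers":45},{"x":0,"y":0,"z":0.3,"rx":0,"ry":0,"rz":0,"fingers":45},{"x":0,"y":0,"z":0.3,"rx":0,"ry":0,"rz":0,"fingers":45},{"x":0,"y":0,"z":0.2,"rx":0,"ry":0,"rz":0,"fingers":45},{"x":0,"y":0,"z":0.15,"rx":0,"ry":0,"rz":0,"fingers":45},{"x":0,"y":0,"z":0.1,"rx":0,"ry":0,"rz":0,"fingers":45},{"x":0,"y":0,"z":0,"rx":0,"ry":0,"rz":0,"fingers":45},{"x":0,"y":0,"z":0,"rx":0,"ry":0,"rz":0,"fingers":45}]' 50
```

```text
t: 7.82
tcp_pos: [0.5462, -0.1351, 0.2118]
eef_rot: [3.085, 0.596, 0.0]
wrist_force: [0.7, 0.2, -1.1]
opening: 0.0512
finger_force: 52.6
```

```bash
python3 -m inch '[{"x":0,"y":0,"z":0.05,"rx":0,"ry":0,"rz":0,"fingers":45},{"x":0,"y":0,"z":0.05,"rx":0,"ry":0,"rz":0,"fingers":45},{"x":0,"y":0,"z":0.05,"rx":0,"ry":0,"rz":0,"fingers":45},{"x":0,"y":0,"z":0,"rx":0,"ry":0,"rz":0,"fingers":45}]' 50
```

```text
t: 8.15
tcp_pos: [0.5459, -0.135, 0.2055]
eef_rot: [-3.084, -0.596, 0.001]
wrist_force: [1.0, 0.4, -1.6]
opening: 0.0503
finger_force: 52.6
```

```bash
python3 -m inch '[{"x":0,"y":0,"z":0.05,"rx":0,"ry":0,"rz":0,"fingers":45},{"x":0,"y":0,"z":0.05,"rx":0,"ry":0,"rz":0,"fingers":45},{"x":0,"y":0,"z":0.05,"rx":0,"ry":0,"rz":0,"fingers":45},{"x":0,"y":0,"z":0,"rx":0,"ry":0,"rz":0,"fingers":45}]' 50
```

```text
t: 8.48
tcp_pos: [0.5458, -0.135, 0.1992]
eef_rot: [-3.084, -0.596, 0.001]
wrist_force: [0.3, 0.5, -0.9]
opening: 0.0506
finger_force: 52.6
```

```bash
python3 -m inch '[{"x":0,"y":0,"z":0.04,"rx":0,"ry":0,"rz":0,"fingers":45},{"x":0,"y":0,"z":0.04,"rx":0,"ry":0,"rz":0,"fingers":45},{"x":0,"y":0,"z":0,"rx":0,"ry":0,"rz":0,"fingers":45}]' 50
```

```text
t: 8.73
tcp_pos: [0.546, -0.135, 0.1962]
eef_rot: [-3.084, -0.596, 0.0]
wrist_force: [0.2, 0.1, -1.9]
opening: 0.0504
finger_force: 52.6
```

```bash
python3 -m inch '[{"x":0,"y":0,"z":0.04,"rx":0,"ry":0,"rz":0,"fingers":45},{"x":0,"y":0,"z":0.04,"rx":0,"ry":0,"rz":0,"fingers":45},{"x":0,"y":0,"z":0,"rx":0,"ry":0,"rz":0,"fingers":45}]' 50
```

```text
t: 8.98
tcp_pos: [0.5461, -0.135, 0.1931]
eef_rot: [-3.084, -0.596, 0.0]
wrist_force: [1.2, 1.1, -2.8]
opening: 0.0508
finger_force: 52.6
```

```bash
python3 -m inch '[{"x":0,"y":0,"z":0.04,"rx":0,"ry":0,"rz":0,"fingers":45},{"x":0,"y":0,"z":0.04,"rx":0,"ry":0,"rz":0,"fingers":45},{"x":0,"y":0,"z":0,"rx":0,"ry":0,"rz":0,"fingers":45}]' 50
```

```text
t: 9.23
tcp_pos: [0.5461, -0.135, 0.1898]
eef_rot: [-3.084, -0.596, 0.0]
wrist_force: [0.2, 0.2, -1.0]
opening: 0.0509
finger_force: 52.6
```

```bash
python3 -m inch '[{"x":0,"y":0,"z":0.05,"rx":0,"ry":0,"rz":0,"fingers":45},{"x":0,"y":0,"z":0.05,"rx":0,"ry":0,"rz":0,"fingers":45},{"x":0,"y":0,"z":0.05,"rx":0,"ry":0,"rz":0,"fingers":45},{"x":0,"y":0,"z":0.05,"rx":0,"ry":0,"rz":0,"fingers":45},{"x":0,"y":0,"z":0,"rx":0,"ry":0,"rz":0,"fingers":45}]' 50
```

```text
t: 9.65
tcp_pos: [0.546, -0.135, 0.1816]
eef_rot: [-3.084, -0.596, 0.001]
wrist_force: [-0.3, 0.5, -1.8]
opening: 0.0511
finger_force: 52.6
```

```bash
python3 -m inch '[{"x":0,"y":0,"z":0.04,"rx":0,"ry":0,"rz":0,"fingers":45},{"x":0,"y":0,"z":0.04,"rx":0,"ry":0,"rz":0,"fingers":45},{"x":0,"y":0,"z":0.04,"rx":0,"ry":0,"rz":0,"fingers":45},{"x":0,"y":0,"z":0,"rx":0,"ry":0,"rz":0,"fingers":45}]' 50
```

```text
t: 9.98
tcp_pos: [0.546, -0.135, 0.177]
eef_rot: [-3.084, -0.596, 0.0]
wrist_force: [0.3, 0.1, -1.7]
opening: 0.0509
finger_force: 52.6
```

```bash
python3 -m inch '[{"x":0,"y":0,"z":0.025,"rx":0,"ry":0,"rz":0,"fingers":45},{"x":0,"y":0,"z":0.025,"rx":0,"ry":0,"rz":0,"fingers":45},{"x":0,"y":0,"z":0.025,"rx":0,"ry":0,"rz":0,"fingers":45},{"x":0,"y":0,"z":0,"rx":0,"ry":0,"rz":0,"fingers":45}]' 50
```

```text
t: 10.32
tcp_pos: [0.546, -0.1348, 0.1742]
eef_rot: [-3.084, -0.596, 0.0]
wrist_force: [0.3, 1.5, -0.9]
opening: 0.0507
finger_force: 52.7
```

```bash
python3 -m inch '[{"x":0,"y":0,"z":0.025,"rx":0,"ry":0,"rz":0,"fingers":45},{"x":0,"y":0,"z":0.025,"rx":0,"ry":0,"rz":0,"fingers":45},{"x":0,"y":0,"z":0,"rx":0,"ry":0,"rz":0,"fingers":45}]' 50
```

```text
t: 10.57
tcp_pos: [0.546, -0.1347, 0.1721]
eef_rot: [-3.084, -0.596, 0.0]
wrist_force: [1.0, 2.0, -0.0]
opening: 0.0506
finger_force: 52.8
```

```bash
python3 -m inch '[{"x":0,"y":0,"z":0.025,"rx":0,"ry":0,"rz":0,"fingers":45},{"x":0,"y":0,"z":0.025,"rx":0,"ry":0,"rz":0,"fingers":45},{"x":0,"y":0,"z":0,"rx":0,"ry":0,"rz":0,"fingers":45}]' 50;  python3 -c "
from h import *
s=status.state();print(s['wrist_force'],s['wrist_torque'])"
```

```text
t: 10.82
tcp_pos: [0.5463, -0.1347, 0.1709]
eef_rot: [-3.084, -0.596, -0.001]
wrist_force: [-0.3, 2.7, 4.6]
opening: 0.0507
finger_force: 53.5
[-0.33623802  2.69655624  4.58276123] [ 0.72512377  0.23771315 -0.04356259]
```

Contact at a TCP height of 0.171, which is the drive shoulder, at about 6 N. I'll ease the side load and turn gently to feel for the square.

```bash
python3 -m inch '[{"x":0.008,"y":-0.02,"z":0.01,"rx":0,"ry":0,"rz":0,"fingers":45},{"x":0,"y":0,"z":0,"rx":0,"ry":0,"rz":0.4,"fingers":45},{"x":0,"y":0,"z":0,"rx":0,"ry":0,"rz":0.4,"fingers":45},{"x":0,"y":0,"z":0,"rx":0,"ry":0,"rz":0.4,"fingers":45},{"x":0,"y":0,"z":0,"rx":0,"ry":0,"rz":0.4,"fingers":45},{"x":0,"y":0,"z":0,"rx":0,"ry":0,"rz":0,"fingers":45}]' 50;  python3 -c "
from h import *
s=status.state();print(s['wrist_force'],s['wrist_torque'])"
```

```text
t: 11.32
tcp_pos: [0.5472, -0.1342, 0.1709]
eef_rot: [3.123, 0.334, 0.004]
wrist_force: [-0.6, 1.8, 4.7]
opening: 0.0511
finger_force: 53.5
[-0.6450258   1.81695985  4.67863143] [ 0.58818031 -0.09865368  0.0469526 ]
```

```bash
python3 -m inch '[{"x":0,"y":0,"z":0,"rx":0,"ry":0,"rz":0.4,"fingers":45},{"x":0,"y":0,"z":0,"rx":0,"ry":0,"rz":0.4,"fingers":45},{"x":0,"y":0,"z":0,"rx":0,"ry":0,"rz":0.4,"fingers":45},{"x":0,"y":0,"z":0,"rx":0,"ry":0,"rz":0,"fingers":45}]' 50
```

```text
t: 11.65
tcp_pos: [0.5473, -0.1341, 0.1708]
eef_rot: [3.138, 0.138, 0.004]
wrist_force: [-0.1, 2.3, 5.8]
opening: 0.0508
finger_force: 53.4
```

```bash
python3 -m inch '[{"x":0,"y":0,"z":0,"rx":0,"ry":0,"rz":0.4,"fingers":45},{"x":0,"y":0,"z":0,"rx":0,"ry":0,"rz":0.4,"fingers":45},{"x":0,"y":0,"z":0,"rx":0,"ry":0,"rz":0.4,"fingers":45},{"x":0,"y":0,"z":0,"rx":0,"ry":0,"rz":0,"fingers":45}]' 50;  python3 -c "
from h import *
s=status.state();print(s['wrist_force'],s['wrist_torque'])"
```

```text
t: 11.98
tcp_pos: [0.5475, -0.134, 0.1708]
eef_rot: [3.141, -0.059, 0.005]
wrist_force: [1.3, 3.6, 5.3]
opening: 0.0511
finger_force: 53.4
[1.33858056 3.62326449 5.27204625] [ 0.75415395 -0.25944069  0.03179796]
```

```bash
python3 -m inch '[{"x":0,"y":-0.02,"z":0,"rx":0,"ry":0,"rz":0.4,"fingers":45},{"x":0,"y":0,"z":0,"rx":0,"ry":0,"rz":0.4,"fingers":45},{"x":0,"y":0,"z":0,"rx":0,"ry":0,"rz":0.4,"fingers":45},{"x":0,"y":0,"z":0,"rx":0,"ry":0,"rz":0,"fingers":45}]' 50
```

```text
t: 12.32
tcp_pos: [0.5474, -0.1338, 0.1708]
eef_rot: [3.13, -0.256, 0.005]
wrist_force: [0.9, 2.6, 5.9]
opening: 0.0508
finger_force: 53.3
```

```bash
python3 -m inch '[{"x":0,"y":0,"z":0,"rx":0,"ry":0,"rz":0.4,"fingers":45},{"x":0,"y":0,"z":0,"rx":0,"ry":0,"rz":0.4,"fingers":45},{"x":0,"y":0,"z":0,"rx":0,"ry":0,"rz":0.4,"fingers":45},{"x":0,"y":0,"z":0,"rx":0,"ry":0,"rz":0,"fingers":45}]' 50;  python3 -c "
from h import *
s=status.state();print(s['wrist_force'],s['wrist_torque'])"
```

```text
t: 12.65
tcp_pos: [0.5474, -0.1338, 0.1708]
eef_rot: [3.108, -0.452, 0.005]
wrist_force: [0.2, 3.2, 4.7]
opening: 0.0509
finger_force: 53.3
[0.17913693 3.16192075 4.72586572] [ 0.48092624 -0.27475729  0.02877839]
```

```bash
python3 -m inch '[{"x":0,"y":0,"z":0,"rx":0,"ry":0,"rz":0.4,"fingers":45},{"x":0,"y":0,"z":0,"rx":0,"ry":0,"rz":0.4,"fingers":45},{"x":0,"y":0,"z":0,"rx":0,"ry":0,"rz":0.4,"fingers":45},{"x":0,"y":0,"z":0,"rx":0,"ry":0,"rz":0,"fingers":45}]' 50
```

```text
t: 12.98
tcp_pos: [0.5474, -0.1337, 0.1707]
eef_rot: [3.074, -0.646, 0.004]
wrist_force: [1.6, 1.9, 5.5]
opening: 0.0507
finger_force: 53.3
```

```bash
python3 -m inch '[{"x":0,"y":0,"z":0,"rx":0,"ry":0,"rz":0.4,"fingers":45},{"x":0,"y":0,"z":0,"rx":0,"ry":0,"rz":0.4,"fingers":45},{"x":0,"y":0,"z":0,"rx":0,"ry":0,"rz":0.4,"fingers":45},{"x":0,"y":0,"z":0,"rx":0,"ry":0,"rz":0,"fingers":45}]' 50;  python3 -c "
from h import *
s=status.state();print(s['wrist_force'],s['wrist_torque'])"
```

```text
t: 13.32
tcp_pos: [0.5473, -0.1337, 0.1706]
eef_rot: [3.028, -0.837, 0.004]
wrist_force: [0.9, 2.0, 6.1]
opening: 0.0507
finger_force: 53.3
[0.92778693 2.01669061 6.1436449 ] [ 0.43446575 -0.4913886   0.06462839]
```

```bash
python3 -m inch '[{"x":0,"y":0,"z":0,"rx":0,"ry":0,"rz":0.4,"fingers":45},{"x":0,"y":0,"z":0,"rx":0,"ry":0,"rz":0.4,"fingers":45},{"x":0,"y":0,"z":0,"rx":0,"ry":0,"rz":0.4,"fingers":45},{"x":0,"y":0,"z":0,"rx":0,"ry":0,"rz":0,"fingers":45}]' 50
```

```text
t: 13.65
tcp_pos: [0.5472, -0.1336, 0.1703]
eef_rot: [-2.97, 1.024, -0.004]
wrist_force: [2.2, 1.8, 3.8]
opening: 0.051
finger_force: 53.3
```

```bash
python3 -m inch '[{"x":0,"y":0,"z":0,"rx":0,"ry":0,"rz":0.4,"fingers":45},{"x":0,"y":0,"z":0,"rx":0,"ry":0,"rz":0.4,"fingers":45},{"x":0,"y":0,"z":0,"rx":0,"ry":0,"rz":0.4,"fingers":45},{"x":0,"y":0,"z":0,"rx":0,"ry":0,"rz":0,"fingers":45}]' 50;  python3 -c "
from h import *
s=status.state();print(s['wrist_force'],s['wrist_torque'])"
```

```text
t: 13.98
tcp_pos: [0.5462, -0.1336, 0.1696]
eef_rot: [2.899, -1.208, 0.0]
wrist_force: [2.0, 0.7, -0.2]
opening: 0.0506
finger_force: 52.8
[ 2.02184091  0.70341597 -0.17723096] [ 0.27739336 -0.71868944 -0.01935176]
```

The vertical force has vanished and the tool has sunk 1.2 mm, so the square is starting to drop in. I'll press down gently with a little more turn.

```bash
python3 -m inch '[{"x":0,"y":0,"z":0.02,"rx":0,"ry":0,"rz":0.2,"fingers":45},{"x":0,"y":0,"z":0.02,"rx":0,"ry":0,"rz":0.2,"fingers":45},{"x":0,"y":0,"z":0.02,"rx":0,"ry":0,"rz":0,"fingers":45},{"x":0,"y":0,"z":0,"rx":0,"ry":0,"rz":0,"fingers":45}]' 50;  python3 -c "
from h import *
s=status.state();print(s['wrist_force'],s['wrist_torque'])"
```

```text
t: 14.32
tcp_pos: [0.5464, -0.1332, 0.1674]
eef_rot: [-2.873, 1.27, -0.001]
wrist_force: [2.7, 2.0, -0.6]
opening: 0.0507
finger_force: 52.8
[ 2.68685108  2.01753398 -0.63894633] [ 0.47543567 -0.79574452  0.03222845]
```

```bash
python3 -m inch '[{"x":0,"y":0,"z":0.03,"rx":0,"ry":0,"rz":0,"fingers":45},{"x":0,"y":0,"z":0.03,"rx":0,"ry":0,"rz":0,"fingers":45},{"x":0,"y":0,"z":0.03,"rx":0,"ry":0,"rz":0,"fingers":45},{"x":0,"y":0,"z":0,"rx":0,"ry":0,"rz":0,"fingers":45}]' 50;  python3 -c "
from h import *
s=status.state();print(s['wrist_force'],s['wrist_torque'])"
```

```text
t: 14.65
tcp_pos: [0.5464, -0.1332, 0.1638]
eef_rot: [-2.873, 1.27, -0.001]
wrist_force: [3.8, 3.3, 0.4]
opening: 0.0507
finger_force: 52.9
[3.76584772 3.31735985 0.35073404] [ 0.62446235 -1.0021314   0.08662808]
```

```bash
python3 -m inch '[{"x":0,"y":0,"z":0.03,"rx":0,"ry":0,"rz":0,"fingers":45},{"x":0,"y":0,"z":0.03,"rx":0,"ry":0,"rz":0,"fingers":45},{"x":0,"y":0,"z":0.02,"rx":0,"ry":0,"rz":0,"fingers":45},{"x":0,"y":0,"z":0,"rx":0,"ry":0,"rz":0,"fingers":45}]' 50
```

```text
t: 14.98
tcp_pos: [0.5464, -0.1332, 0.1607]
eef_rot: [-2.873, 1.27, -0.001]
wrist_force: [4.6, 3.5, 0.8]
opening: 0.0505
finger_force: 52.9
```

```bash
python3 -m inch '[{"x":0,"y":0,"z":0.02,"rx":0,"ry":0,"rz":0,"fingers":45},{"x":0,"y":0,"z":0.02,"rx":0,"ry":0,"rz":0,"fingers":45},{"x":0,"y":0,"z":0.01,"rx":0,"ry":0,"rz":0,"fingers":45},{"x":0,"y":0,"z":0,"rx":0,"ry":0,"rz":0,"fingers":45}]' 50
```

```text
t: 15.32
tcp_pos: [0.5465, -0.1333, 0.159]
eef_rot: [-2.873, 1.271, -0.001]
wrist_force: [3.9, 2.5, 4.1]
opening: 0.0505
finger_force: 53.3
```

```bash
python3 -m inch '[{"x":0,"y":0,"z":0.02,"rx":0,"ry":0,"rz":0,"fingers":45},{"x":0,"y":0,"z":0.01,"rx":0,"ry":0,"rz":0,"fingers":45},{"x":0,"y":0,"z":0,"rx":0,"ry":0,"rz":0,"fingers":45}]' 50
```

```text
t: 15.57
tcp_pos: [0.5467, -0.1335, 0.1589]
eef_rot: [-2.872, 1.271, -0.002]
wrist_force: [2.3, 3.9, 11.2]
opening: 0.0504
finger_force: 54.1
```

It stopped firmly at 0.1589, 12 mm below the shoulder contact, so the reamer is home on the stop. Releasing and backing straight up.

```bash
python3 -m inch '[{"x":0,"y":0,"z":-0.02,"rx":0,"ry":0,"rz":0,"fingers":50},{"x":0,"y":0,"z":0,"rx":0,"ry":0,"rz":0,"fingers":60},{"x":0,"y":0,"z":0,"rx":0,"ry":0,"rz":0,"fingers":75},{"x":0,"y":0,"z":0,"rx":0,"ry":0,"rz":0,"fingers":75},{"x":0,"y":0,"z":0,"rx":0,"ry":0,"rz":0,"fingers":75},{"x":0,"y":0,"z":-0.5,"rx":0,"ry":0,"rz":0,"fingers":75},{"x":0,"y":0,"z":-0.7,"rx":0,"ry":0,"rz":0,"fingers":75},{"x":0,"y":0,"z":-0.7,"rx":0,"ry":0,"rz":0,"fingers":75},{"x":0,"y":0,"z":-0.5,"rx":0,"ry":0,"rz":0,"fingers":75},{"x":0,"y":0,"z":-0.1,"rx":0,"ry":0,"rz":0,"fingers":75}]' 50;  python3 -c "
from h import *
go([.514,-.247,.26]); print(status.state()['q'].round(2))"
```

```text
t: 16.4
tcp_pos: [0.5474, -0.1347, 0.2615]
eef_rot: [-2.872, 1.272, -0.008]
wrist_force: [-0.0, -0.2, -0.8]
opening: 0.075
finger_force: 0.0
shift mm [ 0.5474 -0.1347  0.2615] -> units [1.517 2.504 0.039]
M
 [[ 0.6721 -0.7405  0.0049]
 [-0.7405 -0.6721 -0.0017]
 [ 0.0045 -0.0025 -1.    ]]
[-0.1   0.5   0.44  1.74 -0.25  0.95 -1.97]
```

```bash
python3 -m inch '[{"x":0,"y":0,"z":0,"rx":0,"ry":0,"rz":-1,"fingers":45},{"x":0,"y":0,"z":0,"rx":0,"ry":0,"rz":-1,"fingers":45},{"x":0,"y":0,"z":0,"rx":0,"ry":0,"rz":-1,"fingers":45},{"x":0,"y":0,"z":0,"rx":0,"ry":0,"rz":-1,"fingers":45},{"x":0,"y":0,"z":0,"rx":0,"ry":0,"rz":-1,"fingers":45},{"x":0,"y":0,"z":0,"rx":0,"ry":0,"rz":-1,"fingers":45},{"x":0,"y":0,"z":0,"rx":0,"ry":0,"rz":-1,"fingers":45},{"x":0,"y":0,"z":0,"rx":0,"ry":0,"rz":-1,"fingers":45},{"x":0,"y":0,"z":0,"rx":0,"ry":0,"rz":-1,"fingers":45},{"x":0,"y":0,"z":0,"rx":0,"ry":0,"rz":-1,"fingers":45}]' 30
python3 -m inch '[{"x":0,"y":0,"z":0,"rx":0,"ry":0,"rz":-1,"fingers":45},{"x":0,"y":0,"z":0,"rx":0,"ry":0,"rz":-1,"fingers":45},{"x":0,"y":0,"z":0,"rx":0,"ry":0,"rz":-1,"fingers":45},{"x":0,"y":0,"z":0,"rx":0,"ry":0,"rz":-1,"fingers":45},{"x":0,"y":0,"z":0,"rx":0,"ry":0,"rz":-1,"fingers":45},{"x":0,"y":0,"z":0,"rx":0,"ry":0,"rz":-1,"fingers":45},{"x":0,"y":0,"z":0,"rx":0,"ry":0,"rz":-1,"fingers":45},{"x":0,"y":0,"z":0,"rx":0,"ry":0,"rz":-1,"fingers":45},{"x":0,"y":0,"z":0,"rx":0,"ry":0,"rz":0,"fingers":45},{"x":0,"y":0,"z":0,"rx":0,"ry":0,"rz":0,"fingers":45}]' 30
python3 -c "
from h import *
go([.514,-.247,.23]); print(status.state()['q'].round(2))"
```

```text
t: 17.23
tcp_pos: [0.545, -0.1336, 0.257]
eef_rot: [-3.122, -0.343, 0.004]
wrist_force: [0.0, 0.8, -0.2]
opening: 0.0451
finger_force: 0.0
t: 18.07
tcp_pos: [0.5453, -0.1337, 0.2574]
eef_rot: [-2.718, -1.572, 0.002]
wrist_force: [0.2, -0.3, -0.1]
opening: 0.045
finger_force: 0.0
shift mm [ 0.5453 -0.1337  0.2574] -> units [-2.845  0.736  0.684]
M
 [[ 4.987e-01  8.668e-01 -2.000e-03]
 [ 8.668e-01 -4.987e-01  5.000e-04]
 [-6.000e-04 -1.900e-03 -1.000e+00]]
[ 0.24  0.47 -0.08  1.73  0.04  0.94 -0.37]
```

```bash
python3 -m inch '[{"x":-0.6,"y":0.15,"z":0,"rx":0,"ry":0,"rz":0,"fingers":45},{"x":-0.6,"y":0.15,"z":0,"rx":0,"ry":0,"rz":0,"fingers":45},{"x":-0.6,"y":0.15,"z":0,"rx":0,"ry":0,"rz":0,"fingers":45},{"x":-0.6,"y":0.15,"z":0,"rx":0,"ry":0,"rz":0,"fingers":45},{"x":-0.45,"y":0.14,"z":0,"rx":0,"ry":0,"rz":0,"fingers":45},{"x":0,"y":0,"z":0.4,"rx":0,"ry":0,"rz":0,"fingers":45},{"x":0,"y":0,"z":0.4,"rx":0,"ry":0,"rz":0,"fingers":45},{"x":0,"y":0,"z":0,"rx":0,"ry":0,"rz":0,"fingers":45},{"x":0,"y":0,"z":0,"rx":0,"ry":0,"rz":0,"fingers":45}]' 30
python3 -c "
from h import *
go([.514,-.247,.142]); c=read_camera('wrist')
cv2.imwrite('pics/w4.png',c['pixels'][...,::-1])"
```

```text
t: 18.82
tcp_pos: [0.5145, -0.2467, 0.2255]
eef_rot: [-2.716, -1.574, 0.003]
wrist_force: [0.8, -0.2, -0.8]
opening: 0.045
finger_force: 0.0
shift mm [ 0.5145 -0.2467  0.2255] -> units [-0.012 -0.003  2.087]
M
 [[ 4.972e-01  8.676e-01 -2.400e-03]
 [ 8.676e-01 -4.972e-01  1.000e-03]
 [-3.000e-04 -2.600e-03 -1.000e+00]]
```

View pics/w4.png

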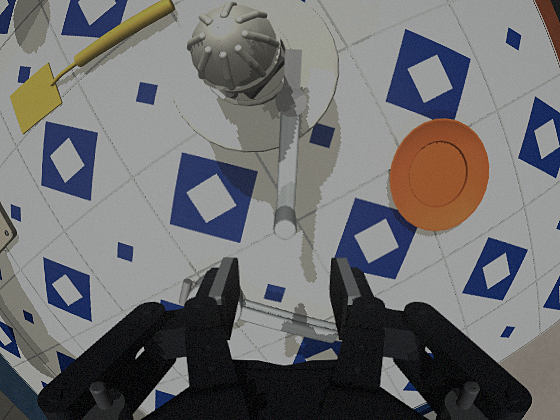

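The reamer stands in the collet at (235,50). The post top at (285,229) lies on the fingers' centre line (column 285). The squeezer is well below. I'll straddle the post.

```bash
python3 -c "
from h import *
c=read_camera('wrist'); print(plane(c,(285,229),.166,1))"
python3 -m inch '[{"x":0,"y":0,"z":0.5,"rx":0,"ry":0,"rz":0,"fingers":45},{"x":0,"y":0,"z":0.5,"rx":0,"ry":0,"rz":0,"fingers":45},{"x":0,"y":0,"z":0.3,"rx":0,"ry":0,"rz":0,"fingers":45},{"x":0,"y":0,"z":0.3,"rx":0,"ry":0,"rz":0,"fingers":45},{"x":0,"y":0,"z":0.3,"rx":0,"ry":0,"rz":0,"fingers":45},{"x":0,"y":0,"z":0.15,"rx":0,"ry":0,"rz":0,"fingers":35},{"x":0,"y":0,"z":0,"rx":0,"ry":0,"rz":0,"fingers":28},{"x":0,"y":0,"z":0,"rx":0,"ry":0,"rz":0,"fingers":28}]' 20
```

```text
[ 0.51605375 -0.24651201  0.166     ]
t: 19.58
tcp_pos: [0.5158, -0.2471, 0.1449]
eef_rot: [2.716, 1.577, 0.001]
wrist_force: [0.6, -0.0, 0.6]
opening: 0.028
finger_force: 0.0
```

```bash
python3 -m inch '[{"x":0,"y":0.11,"z":0,"rx":0,"ry":0,"rz":-0.5,"fingers":28},{"x":0,"y":0.11,"z":0,"rx":0,"ry":0,"rz":-0.5,"fingers":28},{"x":0,"y":0.11,"z":0,"rx":0,"ry":0,"rz":-0.5,"fingers":28},{"x":0,"y":0.11,"z":0,"rx":0,"ry":0,"rz":-0.5,"fingers":28},{"x":0,"y":0.11,"z":0,"rx":0,"ry":0,"rz":-0.5,"fingers":28},{"x":0,"y":0.11,"z":0,"rx":0,"ry":0,"rz":-0.5,"fingers":28},{"x":0,"y":0.11,"z":0,"rx":0,"ry":0,"rz":-0.5,"fingers":28},{"x":0,"y":0.11,"z":0,"rx":0,"ry":0,"rz":-0.5,"fingers":28},{"x":0,"y":0.11,"z":0,"rx":0,"ry":0,"rz":-0.5,"fingers":28},{"x":0,"y":0.11,"z":0,"rx":0,"ry":0,"rz":-0.5,"fingers":28}]' 20
```

```text
t: 20.42
tcp_pos: [0.5564, -0.2595, 0.1454]
eef_rot: [-2.214, -2.228, 0.002]
wrist_force: [-3.4, 0.6, 1.6]
opening: 0.0282
finger_force: 1.3
```

```bash
python3 -m inch '[{"x":0,"y":0.11,"z":0,"rx":0,"ry":0,"rz":-0.5,"fingers":28},{"x":0,"y":0.11,"z":0,"rx":0,"ry":0,"rz":-0.5,"fingers":28},{"x":0,"y":0.11,"z":0,"rx":0,"ry":0,"rz":-0.5,"fingers":28},{"x":0,"y":0,"z":0,"rx":0,"ry":0,"rz":0,"fingers":28}]' 20
python3 -c "
from h import *
go([.5845,-.256,.145]); c=read_camera('wrist')"
```

```text
t: 20.75
tcp_pos: [0.5706, -0.2591, 0.1454]
eef_rot: [2.033, 2.394, -0.001]
wrist_force: [-0.9, -0.6, 0.7]
opening: 0.0281
finger_force: 0.4
shift mm [ 0.5706 -0.2591  0.1454] -> units [0.02  0.356 0.009]
M
 [[-1.621e-01  9.868e-01  6.000e-04]
 [ 9.868e-01  1.621e-01 -1.000e-03]
 [-1.100e-03  4.000e-04 -1.000e+00]]
```

```bash
python3 -m inch '[{"x":0,"y":0.1,"z":0,"rx":0,"ry":0,"rz":-0.45,"fingers":28},{"x":0,"y":0.1,"z":0,"rx":0,"ry":0,"rz":-0.45,"fingers":28},{"x":0,"y":0.1,"z":0,"rx":0,"ry":0,"rz":-0.4,"fingers":28}]' 20
```

```text
t: 21.05
tcp_pos: [0.5812, -0.2569, 0.1451]
eef_rot: [1.867, 2.526, -0.003]
wrist_force: [-2.4, -0.5, 2.2]
opening: 0.0277
finger_force: 1.4
```

```bash
python3 -m inch '[{"x":0,"y":0.05,"z":0,"rx":0,"ry":0,"rz":-0.2,"fingers":28},{"x":0,"y":0.05,"z":0,"rx":0,"ry":0,"rz":-0.2,"fingers":28},{"x":0,"y":0.0,"z":0,"rx":0,"ry":0,"rz":0,"fingers":28}]' 20
```

```text
t: 21.3
tcp_pos: [0.586, -0.2554, 0.1448]
eef_rot: [1.814, 2.564, -0.001]
wrist_force: [-1.8, -2.2, 1.2]
opening: 0.0284
finger_force: 0.9
```

```bash
python3 -m inch '[{"x":0,"y":0.05,"z":0,"rx":0,"ry":0,"rz":-0.1,"fingers":28},{"x":0,"y":0.05,"z":0,"rx":0,"ry":0,"rz":0,"fingers":28},{"x":0,"y":0.0,"z":0,"rx":0,"ry":0,"rz":0,"fingers":28}]' 20
```

```text
t: 21.55
tcp_pos: [0.5891, -0.2543, 0.1443]
eef_rot: [-1.801, -2.574, 0.002]
wrist_force: [-3.6, -3.4, 3.1]
opening: 0.0279
finger_force: 2.2
```

```bash
python3 -m inch '[{"x":0,"y":0.05,"z":0,"rx":0,"ry":0,"rz":0,"fingers":28},{"x":0,"y":0.025,"z":0,"rx":0,"ry":0,"rz":0,"fingers":28},{"x":0,"y":0.0,"z":0,"rx":0,"ry":0,"rz":0,"fingers":28}]' 20
```

```text
t: 21.8
tcp_pos: [0.5893, -0.2543, 0.1442]
eef_rot: [-1.8, -2.57, 0.008]
wrist_force: [-8.1, -4.1, 6.4]
opening: 0.0281
finger_force: 4.7
```

The tool has stopped advancing and the force is rising, right where the end stop was predicted. One slightly firmer nudge (under 20 N) to confirm.

```bash
python3 -m inch '[{"x":0,"y":0.04,"z":0,"rx":0,"ry":0,"rz":0,"fingers":28},{"x":0,"y":0.03,"z":0,"rx":0,"ry":0,"rz":0,"fingers":28},{"x":0,"y":0.0,"z":0,"rx":0,"ry":0,"rz":0,"fingers":28}]' 20
```

```text
t: 22.05
tcp_pos: [0.5894, -0.2543, 0.1441]
eef_rot: [-1.8, -2.566, 0.013]
wrist_force: [-13.7, -5.4, 9.9]
opening: 0.0282
finger_force: 7.1
```

```bash
python3 -m inch '[{"x":0,"y":-0.14,"z":0,"rx":0,"ry":0,"rz":0,"fingers":28},{"x":0,"y":-0.14,"z":0,"rx":0,"ry":0,"rz":0,"fingers":32},{"x":0,"y":0,"z":0,"rx":0,"ry":0,"rz":0,"fingers":40},{"x":0,"y":0,"z":0,"rx":0,"ry":0,"rz":0,"fingers":45},{"x":0,"y":0,"z":-0.3,"rx":0,"ry":0,"rz":0,"fingers":45},{"x":0,"y":0,"z":-0.6,"rx":0,"ry":0,"rz":0,"fingers":45},{"x":0,"y":0,"z":-0.8,"rx":0,"ry":0,"rz":0,"fingers":45},{"x":0,"y":0,"z":-0.8,"rx":0,"ry":0,"rz":0,"fingers":45},{"x":-0.4,"y":0,"z":-0.4,"rx":0,"ry":0,"rz":0,"fingers":45},{"x":-0.4,"y":0,"z":0,"rx":0,"ry":0,"rz":0,"fingers":45}]' 20
python3 -m inch '[{"x":-0.5,"y":-0.3,"z":0,"rx":0,"ry":0,"rz":0,"fingers":45},{"x":-0.5,"y":-0.3,"z":0,"rx":0,"ry":0,"rz":0,"fingers":45},{"x":-0.4,"y":-0.2,"z":0,"rx":0,"ry":0,"rz":0,"fingers":45},{"x":0,"y":0,"z":0,"rx":0,"ry":0,"rz":0,"fingers":45},{"x":0,"y":0,"z":0,"rx":0,"ry":0,"rz":0,"fingers":45}]' 20
python3 -c "
from h import *
w=read_camera('wrist')['pixels'][...,::-1][:300,60:460]; s=read_camera('scene')['pixels'][...,::-1][190:310,150:310]
cv2.imwrite('pics/w5.png',np.hstack([w,cv2.resize(s,(400,300),interpolation=3)]))"
```

```text
t: 22.88
tcp_pos: [0.5994, -0.2845, 0.267]
eef_rot: [1.791, 2.569, 0.006]
wrist_force: [1.2, -0.3, -0.5]
opening: 0.0446
finger_force: 0.0
t: 23.3
tcp_pos: [0.5848, -0.3495, 0.2608]
eef_rot: [1.802, 2.572, 0.001]
wrist_force: [-0.3, 0.2, 0.1]
opening: 0.045
finger_force: 0.0
```

View pics/w5.png

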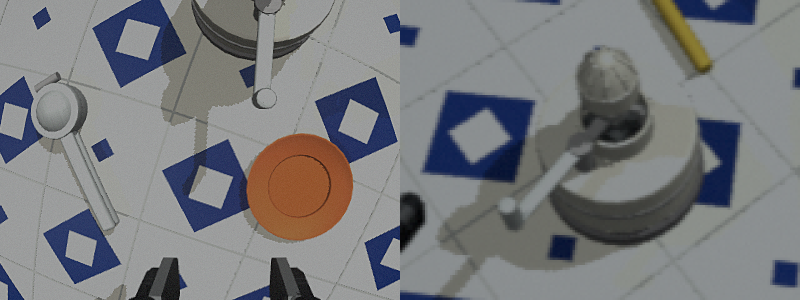

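The reamer sits low in the funnel. The handle now runs from the pivot (581,145) to the post (511,208), in line with the collet axis, and the tongue is in the neck. The squeezer and saucer haven't moved and the gripper is clear, so I'm handing in.

```bash
python3 -c "
from workcell import ticket
print(ticket.close_job())"
```

```text
the job is handed in; nothing more can be done
None
```

The reamer is fully home on the press's depth stop, the clamp lever is closed against its end stop and released, and the job is handed in at about 23 s; the hand-in gave no verdict.

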